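Slide the filled mould under the curing lamp and switch it on

ROBOT

A 6-joint arm with a two-finger parallel gripper is mounted at the origin on the work surface. World frame = base frame: x ahead of the robot, y to its left, z up, the work surface at z = 0. Lengths are in m, angles in rad, forces in N, time in s.
With the tool pointing down it reaches from about 0.35 to 0.975 m from the base axis. Payload 4.9 kg.
Tool frame: the origin (TCP) lies at the very end of the fingers, on their centre line; the grasp point (between the pads) lies 19 mm behind it; z points along the fingers, y is the direction in which the jaws open and shut (so a half turn about z gives the same grasp; the last joint's range is limited). The gripper opens to 85 mm and grips with 20 to 120 N. Pads are 22 mm wide; open, the fingers measure 114 mm over their backs; the gripper's body (76 mm by 85 mm) begins 54 mm behind the grasp point. The pads swing forward as they close: fully open they stand 13 mm farther back than shut.
Start: joints at [-1.379, 0.053, 1.613, -0, 1.476, -0.119], TCP at [0.191, -0.595, 0.231] pointing down, gripper open.
Joint ranges: [-3.01, 3.01], [-1.01, 2.22], [0.06, 2.58], [-1.02, 4.17], [0.09, 2.62], [-3.14, 3.14]. Speed limits (rad/s): [2.57, 2.57, 3.14, 3.14, 3.14, 3.14].

INTERFACE

Orientations are given as a rotation vector (axis times angle).
In Python, from station import ctrl gives the robot as it stands.
- The arm moves only by the tool apply_moves, never from a script. Its argument "deltas" is a list of rows, each a list of 5 numbers: the shift along the tool's x, y, z in m, then the turn about the tool's z in rad, then the gripper's target within -1 to 1 (fully open at 1, half-way at 0, shut at -1). A call has exactly 8 rows; each row shifts and turns the pose as measured when the row begins, along the tool's axes as they then stand; what a row does not reach is not made up. A row lasts 1/8 s, in which the tool goes at most 62.5 mm and 10.7 degrees, less where a joint would pass 70% of its speed; a pose out of reach is approached as far as the arm can. A call with a gripper value outside its range is refused whole. The fingers move at their own pace and stop on an object; "grip_force" is the grip in N (left out, the last holds). Time passes only in rows, so rows that do not move let the fingers close, or fill a call up. It gives the time, the measured TCP pose, the force and the opening at its end, in the units of the state.
- ctrl.get_obs(): the state, without advancing time (a new reading comes with each control period).
- ctrl.get_image(name): name is "side" or "top"; returns a dict with "img" (384x512x3 uint8, red, green, blue), "range_z" (384x512 float32, m along the optical axis (not along the pixel's ray), 0 where there is no reading), "mtx" (3x3 intrinsics, pixels), "k1" (the pictures are not rectified: a ray, as slopes to the right and down, at radius r is drawn at 1 + k1 r^2 times it, then the intrinsics apply), "eye" and "attitude" of the camera in the world. Camera axes: x right, y down, z forward; pixel columns grow to the right and rows downward; lengths in m; the calibration is good to about 2 mm. A picture is of the moment at which its call begins.
- ctrl.finish_job(): hands the job in, once; it reports no verdict.
Trained networks look in a picture, given as the dict that the camera call returned (one of the last four; its "shot" number tells which), for a name from the list of things; names that differ only in an ending like _2 or _b are one class to them, and where a whole thing is asked for, a point or a joint stands for the part that bears it (a point fixed in the world has none). Each returns a list of dicts, best first, with "confidence" (0 to 1); they miss things now and then, are a little off and sometimes report something else, mostly with a low value. They report only what shows in the picture. A call takes as long as a camera call. They do not tell look-alikes from the thing itself.
- ctrl.search_frame(picture, target): "extent" ([left, top, width, height] in pixels, round what is visible of it).
- ctrl.spot_point(picture, target): "uv" ([column, row] in pixels: a listed point, or the origin of a listed thing).
The state is a dict: "t": time; "q": joint angles; "dq": joint speeds; "effort": joint torques, N m; "tool_pos": TCP position; "tool_rot": TCP orientation; "contact_force": force on the tool from outside, world axes, zero at the start; "wrist_torque": the same for the moment, N m; "opening": finger opening in m.
Only numpy, scipy, OpenCV 4.12 (cv2) and the standard library are available. Lean on these libraries where they do the work, as an engineer would, in place of code of your own. Each camera call takes 0.05 s, during which the arm holds its last target.

TASK

With the fingertips only, push the sliding tray that carries the filled mould by its upright orange plate until it is fully home against the back stop under the curing lamp. Only then flip the orange toggle switch on the white box over to its green-dot side so that it snaps on and stays there. Do not lift the tray or the mould, keep the mould in its seat, do not flip the blue switch, and leave everything else on the bench where it is.

Things in the scene. Friction and masses are not known exactly. Their poses are not given: they have to be found in the camera images.
- station: fixed curing station: 6 mm aluminium base plate (x -140 to 240, y -85 to 85 mm), two side guides 18 mm high, black back stop, white and violet lamp hood on legs (x 89 to 236, y -85 to 85 mm, 77 to 125 mm above the bench). Origin on the bench, on its centre line, where the outer face of the tray's orange plate stands when home; +x is the way the tray slides in
- tray: loose off-white tray, 210 x 120 x 6 mm, 0.2 kg, slides at 2 to 7 N, on the base plate between the guides (3 mm play each side), with an upright orange push plate (8 x 100 mm, top 50 mm above the underside) at its robot-side end. Origin: underside, foot of the plate's outer face; +x into the station. Starts 80 to 120 mm short of home, stays where left. Home: its origin at the station's, 6 mm up
- tray_push (a point): middle of the outer face of the tray's orange push plate, 28 mm above the tray's underside (34 mm above the bench): the place to push
- tray_seat (a point): centre of the mould's seat on the tray, on the tray's upper side, 155 mm behind the plate's outer face
- mould: loose mint-green silicone mould disc with four purple filled cavities, 88 mm across, 18 mm thick, lying in the seat on the tray between four 5 mm high stops; origin at the centre of its underside
- lamp_switch_box: fixed white switch box of the curing lamp, 110 x 80 x 42 mm (x, y, z), bearing the lever with the orange ball; origin on the bench under its centre; +x points to the on side (green dot)
- lamp_switch (a joint): lever with the orange ball, over-centre: 0 = off (start), leaning to the box's -x (black dot); 0.9 rad = on, leaning to the box's +x (green dot). A spring (about 2 N at the ball) holds either end; past 0.45 it snaps over by itself. Hinge along the box's y, 45 mm above the bench, over the box's centre; lever 50 mm long, 10 mm thick, 0.45 rad off vertical at each end
- lamp_switch_tip (a point): centre of the orange ball (18 mm across) at the end of the lamp switch's lever; 90 mm above the bench at either end of the swing, 95 mm at mid swing
- shaker_switch_box: fixed grey switch box of the vibrating table, 110 x 80 x 42 mm, bearing a like lever with a blue ball; to be left alone; origin on the bench under its centre; +x points to its on side
- shaker_switch (a joint): lever with the blue ball: 0 = off (as it starts), 0.9 rad = on; to stay off
- cup: white open mixing cup, 68 mm across, 70 mm tall, standing; a bystander, to be left alone; origin at the centre of its underside
- resin: clear resin bottle with white cap, 60 mm across, 160 mm tall; a bystander, to be left alone; origin at the centre of its underside
- hardener: amber hardener bottle with black cap, 60 mm across, 160 mm tall; a bystander, to be left alone; origin at the centre of its underside
- pigment: small purple pigment jar with white cap, 44 mm across, 50 mm tall; a bystander, to be left alone; origin at the centre of its underside
- mould_b: mint-green silicone mould disc, 88 mm across, 18 mm thick, half filled with purple, lying on the bench; a bystander, to be left alone; origin at the centre of its underside
- mould_c: mint-green silicone mould disc, 88 mm across, 18 mm thick, empty, lying on the bench; a bystander, to be left alone; origin at the centre of its underside
- stick: wooden stirring stick, 150 x 18 x 5 mm, lying on the bench; a bystander, to be left alone; origin at the centre of its underside
Mind the look-alikes: they are no part of the job. Leave any purple look-alike of the lamp_switch_box alone.

How it is judged:
By the outcome, as a careful person would: the job done as asked, in the order asked, and still so for the second after the job is handed in, with the robot touching nothing.
It also fails if it takes over 51 s, if anything falls off the work surface, if the arm or the gripper's body presses on something with over 40 N, if the wrist force passes 120 N, or if a joint passes its speed limit or range.

## Working session

There is one attempt and no reset: what is moved stays moved. The work goes in short steps, Python scripts to look and compute and a tool call to move; the robot and the scene stay as the last step left them, time stands still between calls to the robot, and variables do not carry over. Pictures are saved under pics/ and viewed, and the job is handed in when it is done.

Besides the shell and the picture viewer there is one more tool, called after "Emit:" as name([rows], argument=value, ...), one row to a line, values as JSON. apply_moves: Moves the arm, as the interface text tells. Its arguments: {"type":"object","properties":{"deltas":{"type":"array"},"grip_force":{"type":"number"}},"required":["deltas"]}

```bash
mkdir -p pics; cat > h.py <<'E'
import numpy as np,cv2
from scipy.spatial.transform import Rotation as R
from station import ctrl
def rot(a):
    a=np.array(a,float)
    if a.shape==(3,3): return a
    if a.size==3: return R.from_rotvec(a).as_matrix()
    return R.from_quat(a).as_matrix()
def ray(p,uv):
    K=p["mtx"]; K=np.array(K)
    d=cv2.undistortPoints(np.array([[uv]],float),K,np.array([p["k1"],0,0,0,0.]))[0,0]
    return np.array([d[0],d[1],1.])
def at_z(p,uv,z):
    d=rot(p["attitude"])@ray(p,uv); e=np.array(p["eye"]); return e+d*(z-e[2])/d[2]
def depth(p,uv,w=1):
    u,v=int(round(uv[0])),int(round(uv[1])); a=p["range_z"][v-w:v+w+1,u-w:u+w+1]; a=a[a>0]
    if a.size==0: return None
    return np.array(p["eye"])+rot(p["attitude"])@ray(p,uv)*np.median(a)
def save(p,n,box=None,s=1.5):
    im=p["img"]
    if box: x,y,w,h=box; im=im[y:y+h,x:x+w]
    cv2.imwrite("pics/"+n,cv2.resize(im[:,:,::-1],None,fx=s,fy=s,interpolation=cv2.INTER_CUBIC))
E
python3 - <<'E'
from h import *
o=ctrl.get_obs();print({k:np.round(v,3) for k,v in o.items()})
for n in("top","side"):
    p=ctrl.get_image(n);save(p,n+"0.png");print(n,p["eye"],p["attitude"],p["k1"],p["mtx"])
    for t in("tray_push","tray_seat","lamp_switch_tip","shaker_switch","station","lamp_switch_box","shaker_switch_box","mould"):
        for r in ctrl.spot_point(p,t)[:3]:
            d=depth(p,r["uv"]);print(t,np.round(r["uv"],1),round(r["confidence"],2),None if d is None else d.round(3))
E
```

```text
{'t': np.float64(0.0), 'q': array([-1.379,  0.053,  1.614,  0.   ,  1.476, -0.119]), 'dq': array([ 0.001,  0.002,  0.   ,  0.   , -0.   , -0.001]), 'effort': array([ 1.0000e-03, -3.9368e+01, -3.7018e+01, -0.0000e+00,  7.0000e-03,
        0.0000e+00]), 'tool_pos': array([ 0.191, -0.594,  0.23 ]), 'tool_rot': array([-3.102, -0.486,  0.   ]), 'contact_force': array([ 0.699, -0.122,  0.857]), 'wrist_torque': array([ 0.023, -0.012,  0.03 ]), 'opening': np.float64(0.085)}
top [0.28706876 0.05254118 1.38153414] [-2.15969215  2.14012024 -0.19824683] 0.0020406642099705507 [[408.84827365   0.         257.65498781]
 [  0.         408.84827365 194.2079056 ]
 [  0.           0.           1.        ]]
tray_push [260.7 191.8] 0.58 [0.516 0.009 0.007]
tray_seat [263.8 144.6] 0.58 [ 0.676 -0.     0.031]
lamp_switch_tip [183.3 260. ] 0.56 [0.285 0.25  0.091]
lamp_switch_tip [309.8 246.5] 0.55 [ 0.33  -0.144  0.091]
lamp_switch_tip [157.4 206.5] 0.49 [0.458 0.349 0.039]Traceback (most recent call last):
  File "<stdin>", line 6, in <module>
ValueError: it knows: cup, hardener, lamp_switch_box, lamp_switch_tip, mould, pigment, resin, shaker_switch_box, station, stick, tray, tray_push, tray_seat
```

```bash
python3 - <<'E'
from h import *
for n in("top","side"):
    p=ctrl.get_image(n);save(p,n+"1.png");print(n,p["eye"],p["attitude"])
    for t in("tray","tray_push","tray_seat","lamp_switch_tip","station","lamp_switch_box","shaker_switch_box","mould"):
        for r in ctrl.spot_point(p,t)[:3]:
            d=depth(p,r["uv"]);print(t,np.round(r["uv"],1),round(r["confidence"],2),None if d is None else d.round(3))
E
```

```text
top [0.28706876 0.05254118 1.38153414] [-2.15969215  2.14012024 -0.19824683]
tray [262.6 191.7] 0.88 [0.517 0.002 0.005]
tray_push [258.9 190.9] 0.8 [0.519 0.015 0.009]
tray_seat [264.  145.9] 0.96 [ 0.672 -0.001  0.029]
lamp_switch_tip [125.3 279.9] 0.58 [0.224 0.424 0.095]
lamp_switch_tip [159.2 207.1] 0.56 [0.455 0.342 0.044]
lamp_switch_tip [309.2 246.5] 0.5 [ 0.329 -0.142  0.093]
lamp_switch_box [187.6 256.2] 0.88 [0.297 0.244 0.046]
lamp_switch_box [133.3 273.4] 0.87 [0.242 0.414 0.046]
lamp_switch_box [170.7 205.6] 0.82 [0.461 0.305 0.043]
shaker_switch_box [340. 193.] 0.89 [ 0.509 -0.255  0.042]
mould [126.7 211.7] 0.94 [0.442 0.454 0.019]
mould [406.5 193. ] 0.67 [ 0.515 -0.488  0.02 ]
mould [262.3 142.3] 0.66 [0.684 0.005 0.029]
side [ 0.21718671 -0.94610647  0.67922342] [-2.09178956  0.27959121 -0.16545081]
tray [270.5 209. ] 0.72 [0.522 0.003 0.006]
tray_push [270.3 198.8] 0.69 [0.525 0.017 0.038]
tray_seat [312.  201.6] 0.66 [ 0.662 -0.025  0.03 ]
lamp_switch_tip [227.5 150.8] 0.51 [0.438 0.327 0.092]
lamp_switch_tip [222.2 220.5] 0.48 [ 0.332 -0.142  0.094]
station [294.5 203.5] 0.56 [0.611 0.006 0.011]
station [228.5 152.3] 0.19 [0.441 0.325 0.086]
lamp_switch_box [232.6 243.7] 0.77 [ 0.352 -0.184  0.039]
lamp_switch_box [227.7 169.6] 0.63 [0.43  0.296 0.023]
shaker_switch_box [298.3 267. ] 0.79 [ 0.502 -0.312  0.03 ]
mould [335.1 328.7] 0.86 [ 0.516 -0.506  0.019]
mould [311.1 199.5] 0.56 [ 0.664 -0.013  0.031]
mould [228.1 154. ] 0.41 [0.46  0.444 0.022]
```

View pics/top1.png

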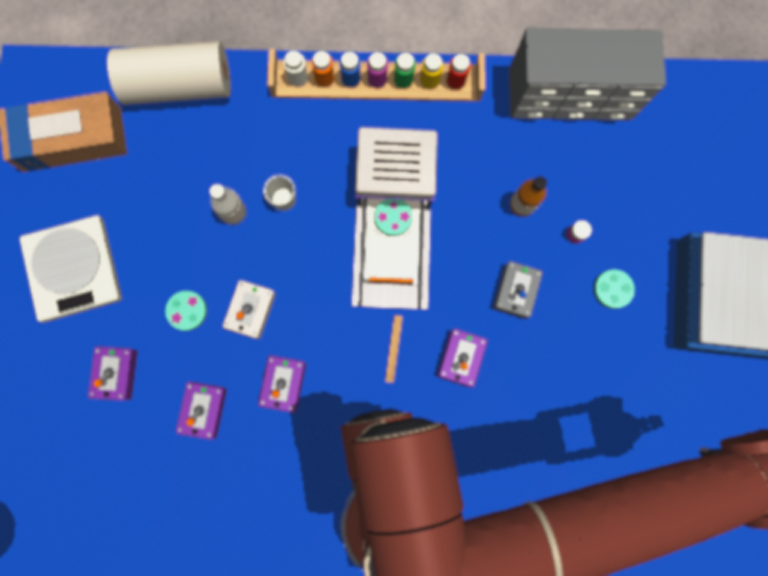

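View pics/side1.png

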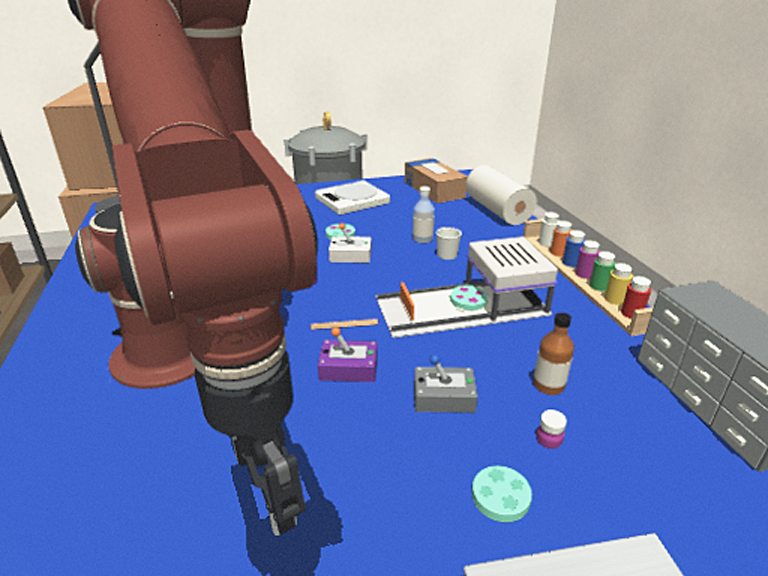

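The top view shows the tray plate at about (260,187) px. There are five boxes with orange-ball levers: white (165,205) and purple (74,249), (134,273), (188,256) and (309,238). Only the white one fits the description. I'll confirm it in crops and measure.

```bash
python3 - <<'E'
from h import *
p=ctrl.get_image("top");s=ctrl.get_image("side")
a=cv2.resize(p["img"][175:235,135:205],None,fx=8,fy=8,interpolation=cv2.INTER_CUBIC)
b=cv2.resize(s["img"][140:185,205:260],None,fx=8,fy=8,interpolation=cv2.INTER_CUBIC)
cv2.imwrite("pics/sw.png",a[:,:,::-1]);cv2.imwrite("pics/sws.png",b[:,:,::-1])
save(p,"tr.png",(225,80,75,130),4.5)
# segmentation
hsv=cv2.cvtColor(p["img"],cv2.COLOR_RGB2HSV)
def mask(lo,hi,box):
    m=cv2.inRange(hsv,lo,hi);o=np.zeros_like(m);x,y,w,h=box;o[y:y+h,x:x+w]=m[y:y+h,x:x+w];return o
for nm,lo,hi,box,z in[("plate",(3,120,90),(20,255,255),(235,175,50,25),.056),("ball",(3,120,90),(20,255,255),(150,195,20,25),.092),("green",(40,80,40),(85,255,255),(160,185,20,20),.042)]:
    m=mask(lo,hi,box);v,u=np.nonzero(m);print(nm,len(u),u.mean() if len(u) else 0,v.mean() if len(u) else 0)
    if len(u):
        print(at_z(p,(u.mean(),v.mean()),z).round(4), u.min(),u.max(),v.min(),v.max())
        if nm=="plate":
            for c in range(u.min(),u.max()+1): 
                w=v[u==c]
                if len(w):print(c,w.min(),w.max(),end="; ")
# heights over white box
box=[]
for v in range(180,230):
  for u in range(145,190):
    d=depth(p,(u,v),0)
    if d is not None and .036<d[2]<.048: box.append((u,v,*d))
box=np.array(box);r=cv2.minAreaRect(box[:,2:4].astype(np.float32)*1000);print("\nbox rect",r,box[:,4].mean())
# side plate points
hs=cv2.cvtColor(s["img"],cv2.COLOR_RGB2HSV);m=cv2.inRange(hs,(3,120,90),(20,255,255));m[:180]=0;m[215:]=0;m[:,:260]=0;m[:,282:]=0
P=np.array([depth(s,(u,v),0) for v,u in zip(*np.nonzero(m)) if s["range_z"][v,u]>0]);print("side plate",len(P),P.min(0),P.max(0),np.median(P,0))
m=cv2.inRange(hs,(3,120,90),(20,255,255));m[:145]=0;m[160:]=0;m[:,:220]=0;m[:,235:]=0
P=np.array([depth(s,(u,v),0) for v,u in zip(*np.nonzero(m)) if s["range_z"][v,u]>0]);print("side ball",len(P),P.min(0),P.max(0),np.median(P,0))
# lamp hood top
H=[]
for v in range(75,140):
  for u in range(225,300):
    d=depth(p,(u,v),0)
    if d is not None and .118<d[2]<.132:H.append(d)
H=np.array(H);print("hood",cv2.minAreaRect(H[:,:2].astype(np.float32)*1000),H[:,2].mean())
# base plate
B=[]
for v in range(130,212):
  for u in range(225,300):
    d=depth(p,(u,v),0)
    if d is not None and .012<d[2]<.024 :B.append(d)
E
```

```text
plate 75 260.70666666666665 186.61333333333334
[0.5253 0.0102 0.056 ] 246 274 185 188
246 186 186; 247 185 187; 248 185 187; 249 185 187; 250 185 187; 251 185 187; 252 185 187; 253 186 187; 254 186 187; 255 186 187; 256 186 187; 257 186 187; 258 186 187; 259 186 187; 260 186 187; 261 186 187; 262 186 187; 263 186 188; 264 186 188; 265 186 188; 266 186 188; 267 186 188; 268 186 188; 269 186 188; 270 186 188; 271 186 188; 272 186 188; 273 186 188; 274 186 188; ball 17 159.58823529411765 209.88235294117646
[0.4405 0.3302 0.092 ] 158 161 208 212
green 1 169.0 193.0
[0.5028 0.3126 0.042 ] 169 169 193 193

box rect ((460.25238037109375, 324.49725341796875), (80.7319564819336, 109.18180084228516), 73.05925750732422) 0.04220355992360168
side plate 108 [ 0.52188661 -0.03891858  0.01581486] [0.55012419 0.07740405 0.0568527 ] [0.52433187 0.00645511 0.04133796]
side ball 12 [0.43172493 0.32215975 0.0859816 ] [0.44402678 0.33627391 0.09765312] [0.43800123 0.32645655 0.0926758 ]
hood ((773.3578491210938, 3.4525146484375), (169.51712036132812, 146.63455200195312), 88.32168579101562) 0.12486598698457847
```

View pics/sw.png

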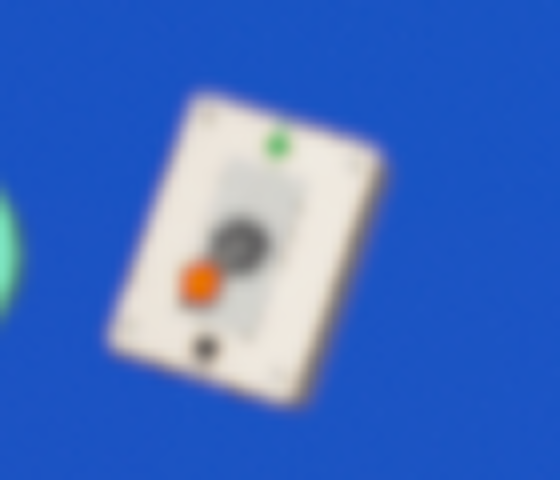

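View pics/sws.png

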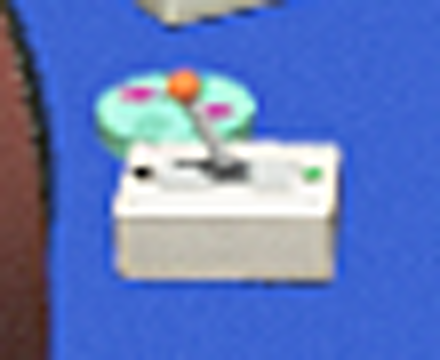

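View pics/tr.png

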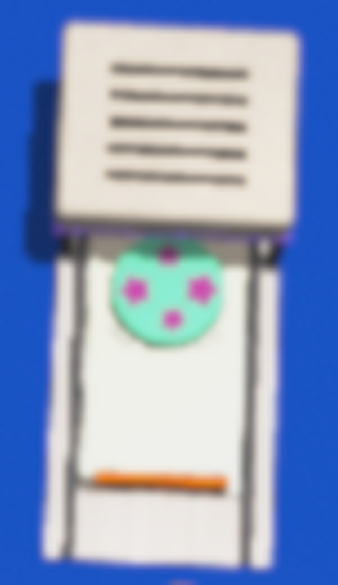

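The crops confirm the white box. Its lever leans to the black dot (near side) and its green dot is on the far side. The measured box centre is (0.460, 0.324) at -17°. The station origin is about (0.611, 0.008), yaw -1.7°, and the plate face is at about x=0.521, so roughly 90 mm to push, which is in range.

Next I align the tool and move over.

Emit:
apply_moves([
  [0, 0, 0, 0.17, -1],
  [0, 0, 0, 0.17, -1],
  [0.024, -0.055, 0, 0, -1],
  [0.024, -0.055, 0, 0, -1],
  [0.024, -0.055, 0, 0, -1],
  [0.024, -0.055, 0, 0, -1],
  [0.024, -0.055, 0, 0, -1],
  [0.024, -0.055, 0, 0, -1],
], grip_force=40)

```text
t: 2.2
tool_pos: [0.3515, -0.2656, 0.2312]
tool_rot: [3.14, -0.077, 0.004]
contact_force: [1.6, -0.6, 0.2]
opening: 0.0
```

```bash
cat > d.py <<'E'
import sys
from h import *
def go(x,y,z,yaw):
    o=ctrl.get_obs();M=rot(o["tool_rot"]);P=np.array(o["tool_pos"])
    y0=np.degrees(np.arctan2(M[1,0],M[0,0]))
    print("t",round(float(o["t"]),2),"pos",P.round(4),"yaw",y0.round(2),"tilt",M[:,2].round(3),"F",np.round(o["contact_force"],1),"open",o["opening"])
    print("delta tool",(M.T@(np.array([x,y,z])-P)).round(4),"turn z",np.radians(y0-yaw).round(3))
if __name__=="__main__": go(*map(float,sys.argv[1:]))
E
python3 d.py .475 .011 .2 -1.7
```

```text
t 2.2 pos [ 0.3515 -0.2656  0.2312] yaw -2.81 tilt [ 0.003 -0.001 -1.   ] F [ 1.6 -0.6  0.2] open 4.836083714938116e-05
delta tool [ 0.1097 -0.2824  0.0313] turn z -0.019
```

Emit:
apply_moves([
  [0.02, -0.05, 0, -0.019, -1],
  [0.02, -0.05, 0, 0, -1],
  [0.02, -0.05, 0, 0, -1],
  [0.02, -0.05, 0.01, 0, -1],
  [0.02, -0.05, 0.01, 0, -1],
  [0.01, -0.03, 0.01, 0, -1],
  [0, 0, 0, 0, -1],
  [0, 0, 0, 0, -1],
])

```text
t: 3.2
tool_pos: [0.4746, 0.0228, 0.2034]
tool_rot: [3.137, -0.036, 0.017]
contact_force: [0.4, -1.0, 1.5]
opening: 0.0
```

```bash
python3 d.py .475 .011 .024 -1.7; python3 - <<'E'
from h import *
for n in("top","side"):
    p=ctrl.get_image(n);save(p,n+"2.png")
    for t in("tray_push","tray_seat","lamp_switch_tip","tray"):
        for r in ctrl.spot_point(p,t)[:2]:
            d=depth(p,r["uv"]);print(n,t,np.round(r["uv"],1),round(r["confidence"],2),d, at_z(p,r["uv"],.034).round(3))
E
```

```text
t 3.2 pos [0.4746 0.0228 0.2034] yaw -1.33 tilt [ 0.011 -0.005 -1.   ] F [ 0.4 -1.   1.5] open 2.106593547832463e-05
delta tool [-0.0012  0.011   0.1795] turn z 0.006
top tray_push [158.3 207.4] 0.52 [0.45451123 0.34535374 0.04266436] [0.456 0.347 0.034]
top tray_seat [263.3 145. ] 0.68 [0.67430017 0.00135587 0.03052999] [0.673 0.001 0.034]
top lamp_switch_tip [307.8 242.8] 0.62 [ 0.34086421 -0.13733608  0.09592121] [ 0.343 -0.146  0.034]
top lamp_switch_tip [129.7 279.8] 0.58 [0.22152358 0.42471155 0.04478792] [0.221 0.428 0.034]
top tray [264.2 144.7] 0.66 [ 0.67568331 -0.00175386  0.02955286] [ 0.674 -0.002  0.034]
side tray_push [266.5 200.9] 0.64 [0.52307041 0.05545093 0.00598955] [0.51  0.014 0.034]
side tray_seat [308.3 200.5] 0.92 [ 0.65364195 -0.01237503  0.02806535] [ 0.65  -0.021  0.034]
side lamp_switch_tip [224.8 152.4] 0.52 [0.45017582 0.47169206 0.01843508] [0.445 0.438 0.034]
side lamp_switch_tip [188.2 126.3] 0.52 [ 0.32607517  0.90121349 -0.00213018] [0.32  0.803 0.034]
side tray [267.7 206.2] 0.96 [0.51836213 0.02452257 0.00397473] [ 0.505 -0.019  0.034]
```

View pics/side2.png

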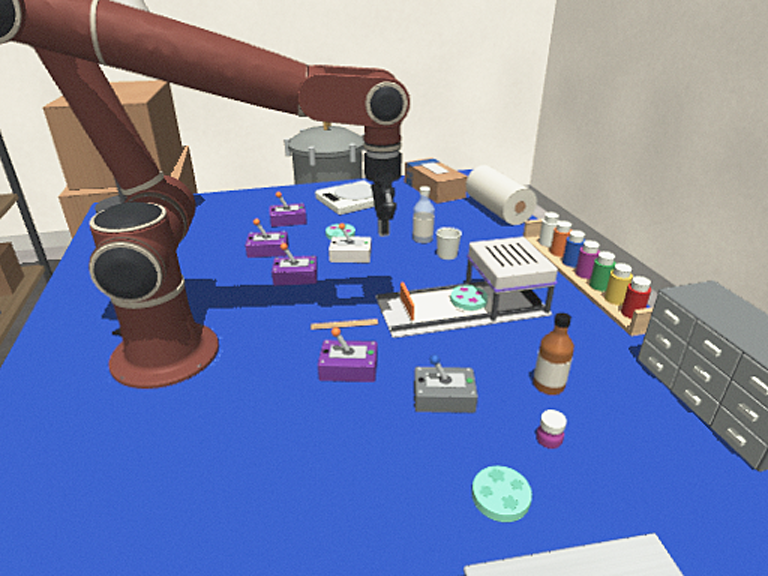

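The side view shows the tool above the robot-side end of the station, clear of everything. Plate is at (270,200) px. I descend behind the plate.

Emit:
apply_moves([
  [-0.001, 0.011, 0.03, 0.006, -1],
  [0, 0, 0.035, 0, -1],
  [0, 0, 0.035, 0, -1],
  [0, 0, 0.035, 0, -1],
  [0, 0, 0.025, 0, -1],
  [0, 0, 0.01, 0, -1],
  [0, 0, 0, 0, -1],
  [0, 0, 0, 0, -1],
])

```text
t: 4.7
tool_pos: [0.4784, 0.0098, 0.0321]
tool_rot: [3.136, -0.048, 0.028]
contact_force: [0.0, -0.3, -0.4]
opening: 0.0001
```

```bash
python3 d.py .475 .011 .024 -1.7; python3 - <<'E'
from h import *
p=ctrl.get_image("side");save(p,"side3.png",(200,150,130,100),6)
E
```

```text
t 4.7 pos [0.4784 0.0098 0.0321] yaw -1.77 tilt [ 0.018 -0.005 -1.   ] F [ 0.  -0.3 -0.4] open 8.274259948417248e-05
delta tool [-0.0036 -0.0011  0.0081] turn z -0.001
```

View pics/side3.png

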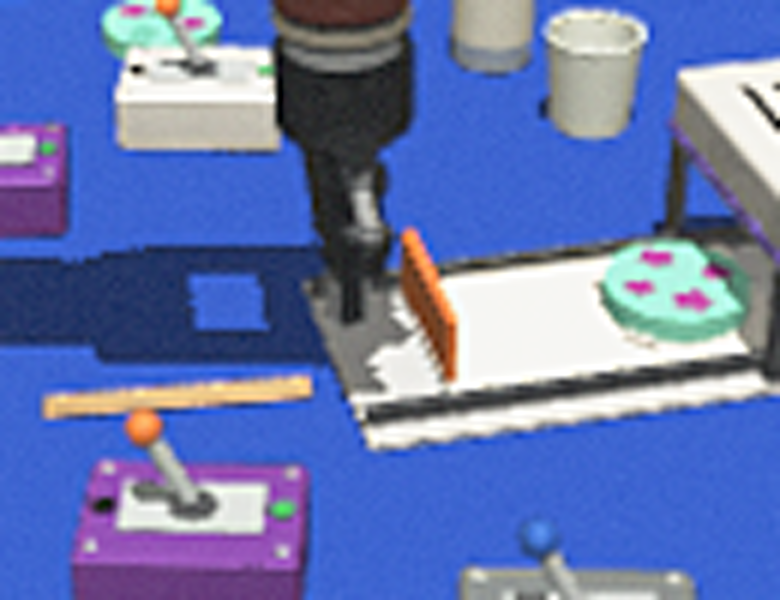

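The fingers stand just behind the orange plate, in line with it and clear of the guides. I approach and push gently.

Emit:
apply_moves([
  [0.008, 0, 0.004, 0, -1],
  [0.008, 0, 0, 0, -1],
  [0.006, 0, 0, 0, -1],
  [0.005, 0, 0, 0, -1],
  [0.005, 0, 0, 0, -1],
  [0.005, 0, 0, 0, -1],
  [0.005, 0, 0, 0, -1],
  [0.005, 0, 0, 0, -1],
])

```text
t: 5.75
tool_pos: [0.5285, 0.0082, 0.031]
tool_rot: [3.136, -0.048, 0.026]
contact_force: [-3.5, -0.2, 3.8]
opening: 0.0001
```

```bash
python3 d.py .6 .008 .028 -1.7
```

```text
t 5.75 pos [0.5285 0.0082 0.031 ] yaw -1.74 tilt [ 0.016 -0.006 -1.   ] F [-3.5 -0.2  3.8] open 5.561845487132883e-05
delta tool [ 0.0714 -0.002   0.0042] turn z -0.001
```

Emit:
apply_moves([
  [0.006, 0, 0.001, 0, -1],
  [0.006, 0, 0, 0, -1],
  [0.006, 0, 0, 0, -1],
  [0.006, 0, 0, 0, -1],
  [0.006, 0, 0, 0, -1],
  [0.006, 0, 0, 0, -1],
  [0.006, 0, 0, 0, -1],
  [0.005, 0, 0, 0, -1],
])

```text
t: 6.75
tool_pos: [0.579, 0.0067, 0.03]
tool_rot: [3.136, -0.048, 0.027]
contact_force: [-2.1, -0.3, 1.6]
opening: -0.0002
```

```bash
python3 d.py .6 .008 .028 -1.7; python3 - <<'E'
from h import *
p=ctrl.get_image("side");save(p,"side4.png",(220,130,130,100),6)
E
```

```text
t 6.75 pos [0.579  0.0067 0.03  ] yaw -1.75 tilt [ 0.017 -0.006 -1.   ] F [-2.1 -0.3  1.6] open -0.00022764513641274005
delta tool [ 0.0209 -0.0019  0.0023] turn z -0.001
```

View pics/side4.png

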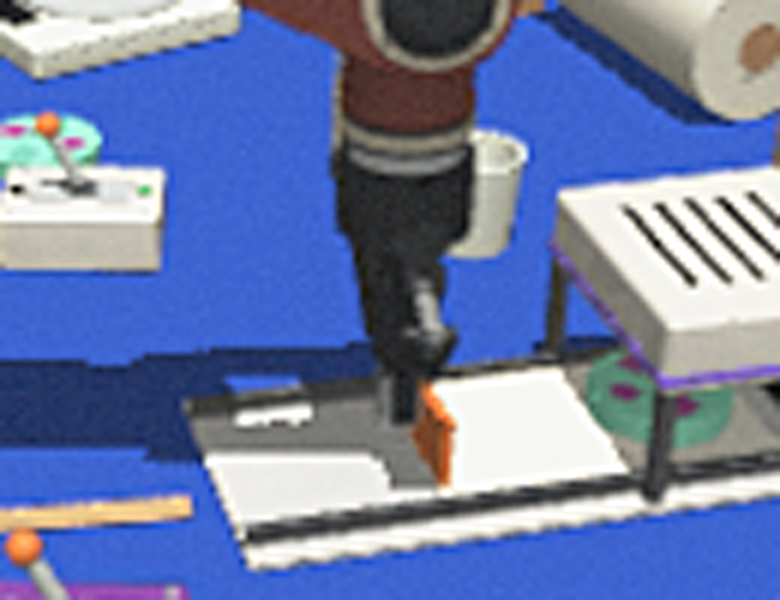

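The tray slides straight with the mould seated. I finish slowly and watch for the stop in the force.

Emit:
apply_moves([
  [0.004, 0, 0, 0, -1],
  [0.003, 0, 0, 0, -1],
  [0.003, 0, 0, 0, -1],
  [0.002, 0, 0, 0, -1],
  [0.002, 0, 0, 0, -1],
  [0.002, 0, 0, 0, -1],
  [0.001, 0, 0, 0, -1],
  [0.001, 0, 0, 0, -1],
])

```text
t: 7.8
tool_pos: [0.5985, 0.0061, 0.0302]
tool_rot: [3.136, -0.048, 0.028]
contact_force: [-1.8, 0.1, 0.3]
opening: -0.0002
```

```bash
python3 d.py .6 .008 .028 -1.7
```

```text
t 7.8 pos [0.5985 0.0061 0.0302] yaw -1.75 tilt [ 0.018 -0.006 -1.   ] F [-1.8  0.1  0.3] open -0.00023746690867680953
delta tool [ 0.0014 -0.002   0.0022] turn z -0.001
```

Emit:
apply_moves([
  [0.001, 0, 0, 0, -1],
  [0.001, 0, 0, 0, -1],
  [0.001, 0, 0, 0, -1],
  [0.001, 0, 0, 0, -1],
  [0.001, 0, 0, 0, -1],
  [0.001, 0, 0, 0, -1],
  [0.001, 0, 0, 0, -1],
  [0.001, 0, 0, 0, -1],
])

```text
t: 8.8
tool_pos: [0.6002, 0.0061, 0.0304]
tool_rot: [3.136, -0.046, -0.002]
contact_force: [-7.1, 0.4, 4.5]
opening: -0.0003
```

```bash
python3 d.py .6 .008 .028 -1.7
```

```text
t 8.8 pos [0.6002 0.0061 0.0304] yaw -1.69 tilt [-0.001 -0.005 -1.   ] F [-7.1  0.4  4.5] open -0.0003425720982917853
delta tool [-0.0003 -0.0019  0.0024] turn z 0.0
```

Motion stalled at -7 N, which could be the stop or just friction. I push a bit more firmly to tell.

Emit:
apply_moves([
  [0.002, 0, 0, 0, -1],
  [0.003, 0, 0, 0, -1],
  [0.003, 0, 0, 0, -1],
  [0.003, 0, 0, 0, -1],
  [0.003, 0, 0, 0, -1],
  [0.003, 0, 0, 0, -1],
  [0.003, 0, 0, 0, -1],
  [0.003, 0, 0, 0, -1],
])

```text
t: 9.8
tool_pos: [0.5989, 0.0061, 0.0311]
tool_rot: [3.133, -0.042, -0.111]
contact_force: [-14.9, -0.2, 10.9]
opening: 0.0003
```

```bash
python3 d.py .6 .008 .028 -1.7
```

```text
t 9.8 pos [0.5989 0.0061 0.0311] yaw -1.55 tilt [-0.071 -0.005 -0.997] F [-14.9  -0.2  10.9] open 0.000342413425959103
delta tool [ 0.0012 -0.002   0.003 ] turn z 0.003
```

15 N, well over the sliding friction, gives no further travel, so the tray is at the stop. I back off and check by camera.

Emit:
apply_moves([
  [-0.005, 0, 0, 0, -1],
  [-0.01, 0, 0, 0, -1],
  [-0.02, 0, 0, 0, -1],
  [-0.02, 0, 0, 0, -1],
  [-0.02, 0, -0.01, 0, -1],
  [0, 0, -0.05, 0, -1],
  [0, 0, -0.05, 0, -1],
  [0, 0, -0.03, 0, -1],
])

```text
t: 10.8
tool_pos: [0.5296, 0.0091, 0.177]
tool_rot: [3.134, -0.043, -0.104]
contact_force: [-0.3, 0.4, -0.2]
opening: -0.0002
```

```bash
python3 d.py .39 .33 .2 -17; python3 - <<'E'
from h import *
s=ctrl.get_image("side");save(s,"side5.png",(240,120,130,100),6)
p=ctrl.get_image("top");save(p,"top5.png",(225,80,75,130),4.5)
hs=cv2.cvtColor(s["img"],cv2.COLOR_RGB2HSV);m=cv2.inRange(hs,(3,120,80),(20,255,255));m[:180]=0;m[215:]=0;m[:,:280]=0;m[:,310:]=0
P=np.array([depth(s,(u,v),0) for v,u in zip(*np.nonzero(m)) if s["range_z"][v,u]>0]);print("side plate",len(P),P.min(0),P.max(0),np.median(P,0))
hs=cv2.cvtColor(p["img"],cv2.COLOR_RGB2HSV);m=cv2.inRange(hs,(3,120,80),(20,255,255));m[:150]=0;m[190:]=0;m[:,:235]=0;m[:,285:]=0
v,u=np.nonzero(m);print(len(u))
if len(u):
  print(at_z(p,(u.mean(),v.mean()),.056),u.min(),u.max(),v.min(),v.max())
E
```

```text
t 10.8 pos [0.5296 0.0091 0.177 ] yaw -1.57 tilt [-0.066 -0.005 -0.998] F [-0.3  0.4 -0.2] open -0.00016517823330383131
delta tool [-0.1495 -0.3168 -0.0153] turn z 0.269
side plate 132 [ 0.60930041 -0.04082186  0.00942355] [0.62005612 0.07292199 0.05693102] [0.61194084 0.00561018 0.03869493]
936
[0.58928978 0.01523861 0.056     ] 237 284 150 189
```

View pics/side5.png

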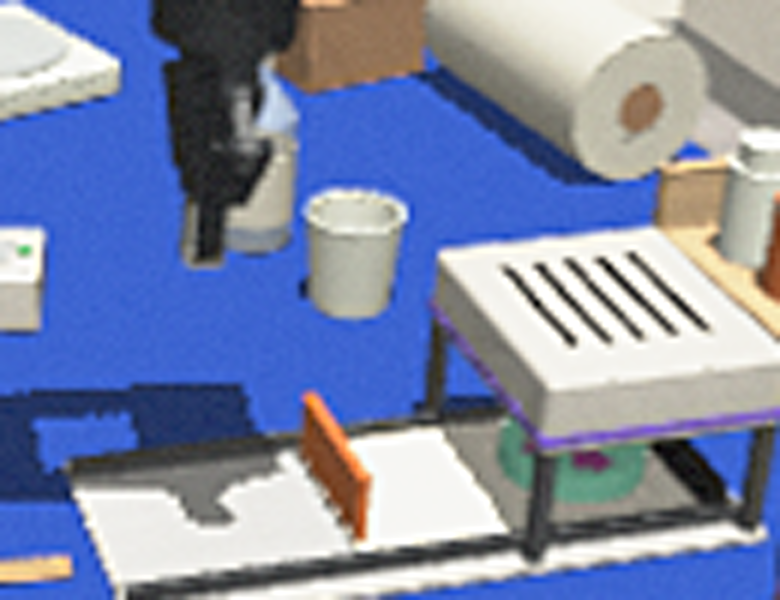

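View pics/top5.png

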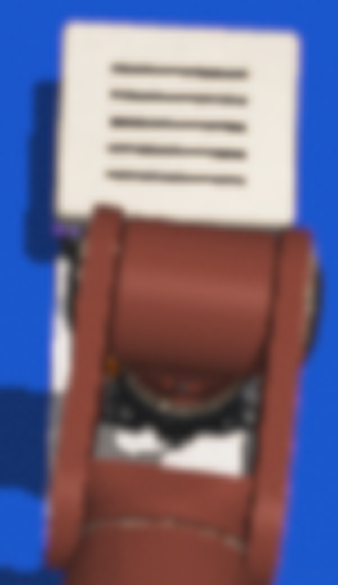

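The side view shows the plate at about (296,198) px. Its face moved 87.6 mm to x≈0.612, against a station origin of 0.611, so the tray is home and the mould is under the lamp in its seat. Next I go to the switch's black-dot side.

Emit:
apply_moves([
  [0, 0, -0.02, 0.135, -1],
  [0, 0, -0.02, 0.134, -1],
  [-0.04, -0.05, 0, 0, -1],
  [-0.04, -0.05, 0, 0, -1],
  [-0.04, -0.05, 0, 0, -1],
  [-0.03, -0.05, 0, 0, -1],
  [-0.02, -0.04, 0, 0, -1],
  [0, 0, 0, 0, -1],
])

```text
t: 11.9
tool_pos: [0.4404, 0.2918, 0.2141]
tool_rot: [3.088, -0.482, -0.098]
contact_force: [-0.1, -0.1, -0.2]
opening: 0.0002
```

```bash
python3 d.py .4026 .3415 .2 -17
```

```text
t 11.9 pos [0.4404 0.2918 0.2141] yaw -17.77 tilt [-0.064 -0.005 -0.998] F [-0.1 -0.1 -0.2] open 0.00021111615540792664
delta tool [-0.0502 -0.0362  0.0162] turn z -0.013
```

Emit:
apply_moves([
  [-0.025, -0.018, 0, -0.013, -1],
  [-0.015, -0.01, 0, 0, -1],
  [-0.006, -0.005, 0, 0, -1],
  [0, 0, 0, 0, -1],
  [0, 0, 0, 0, -1],
  [0, 0, 0, 0, -1],
  [0, 0, 0, 0, -1],
  [0, 0, 0, 0, -1],
])

```text
t: 12.9
tool_pos: [0.4068, 0.3339, 0.2125]
tool_rot: [3.086, -0.469, -0.098]
contact_force: [0.4, -0.1, 0.2]
opening: -0.0
```

```bash
python3 d.py .4026 .3415 .08 -17;python3 - <<'E'
from h import *
s=ctrl.get_image("side");save(s,"side6.png",(190,110,130,100),6)
p=ctrl.get_image("top");save(p,"top6.png",(110,80,190,145),4)
hs=cv2.cvtColor(p["img"],cv2.COLOR_RGB2HSV);m=cv2.inRange(hs,(3,150,120),(20,255,255));m[:150]=0;m[180:]=0;m[:,:240]=0;m[:,285:]=0
v,u=np.nonzero(m);print(len(u))
if len(u): print(at_z(p,(u.mean(),v.mean()),.056),u.min(),u.max(),v.min(),v.max())
E
```

```text
t 12.9 pos [0.4068 0.3339 0.2125] yaw -17.34 tilt [-0.065 -0.009 -0.998] F [ 0.4 -0.1  0.2] open -4.284870768951863e-06
delta tool [ 0.0016 -0.0097  0.1324] turn z -0.006
70
[0.61205581 0.00857186 0.056     ] 248 274 160 162
```

View pics/side6.png

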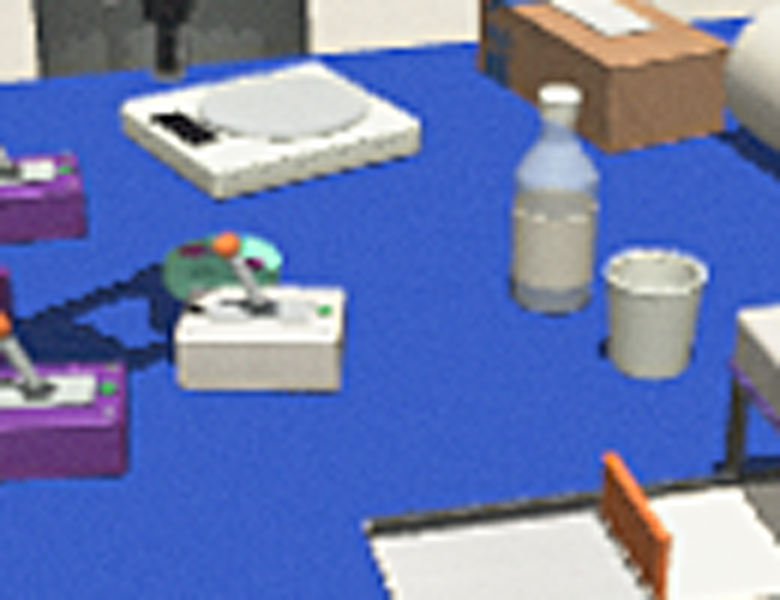

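View pics/top6.png

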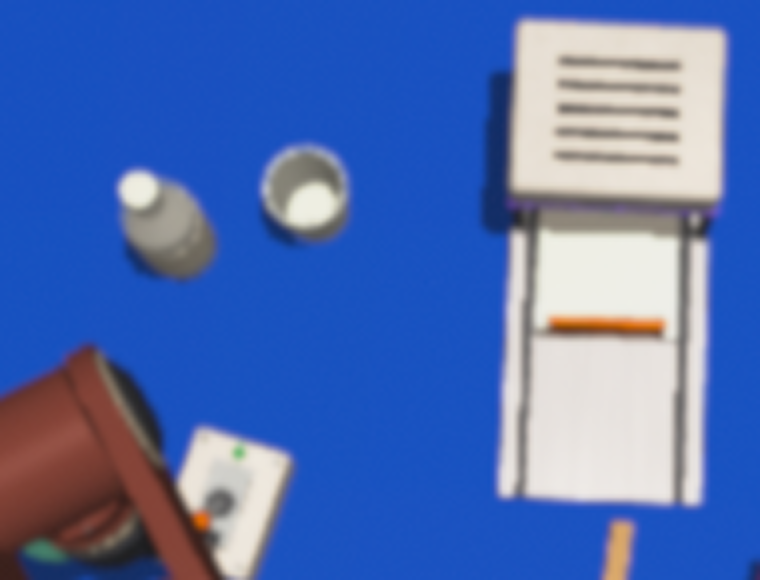

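```bash
python3 - <<'E'
from h import *
p=ctrl.get_image("top")
g=p["img"].astype(int)
for u in(246,255,262,270,278):
    c=g[150:215,u,:]; r=c[:,0]; # edge of base plate: red drop
    f=lambda i:i+150
    i=max(k for k in range(40,64) if r[k]>120); e=f(i)+ (r[i]-120)/(r[i]-r[i+1])
    b=c[:,2]; k=np.argmin(b[5:20])+5
    # plate outer bottom-edge: half-level of blue after plate
    j=next(q for q in range(k,30) if b[q]<100<=b[q+1]) if b[k]<100 else None
    print(u,e,at_z(p,(u,e),.006).round(4),k+150,b[k-3:k+6], None if j is None else (150+j+(100-b[j])/(b[j+1]-b[j]), at_z(p,(u,150+j+(100-b[j])/(b[j+1]-b[j])),.056).round(4)))
# lamp hood front edge by depth at same columns, base edge by depth
E
```

```text
246 204.47058823529412 [0.4722 0.0581 0.006 ] 162 [202 185 162 132 138 178 211 219 220] None
255 205.1917808219178 [0.47   0.0276 0.006 ] 161 [197 129  56  10  45  99 161 206 219] (np.float64(163.01612903225808), array([0.6048, 0.0296, 0.056 ]))
262 212.33333333333334 [0.4459 0.0037 0.006 ] 161 [204 144  72  14  43 100 163 208 220] (np.float64(163.0), array([0.6051, 0.0063, 0.056 ]))
270 205.4927536231884 [ 0.4695 -0.0234  0.006 ] 161 [216 168  97  25  34  84 142 191 215] (np.float64(163.27586206896552), array([ 0.6045, -0.0203,  0.056 ]))
278 205.2127659574468 [ 0.4708 -0.0506  0.006 ] 165 [214 210 195 182 193 203 205 205 206] None
```

The base edge puts the station origin at x≈0.610, and the plate face measures 0.608–0.612. Together with the 15 N stall (sliding took about 2–3 N), that means home. The lever is untouched (still off), and I descend on its black-dot side.

Emit:
apply_moves([
  [-0.004, -0.008, 0.03, -0.006, -1],
  [0, 0, 0.03, 0, -1],
  [0, 0, 0.03, 0, -1],
  [0, 0, 0.02, 0, -1],
  [0, 0, 0.012, 0, -1],
  [0, 0, 0, 0, -1],
  [0, 0, 0, 0, -1],
  [0, 0, 0, 0, -1],
])

```text
t: 14.05
tool_pos: [0.3994, 0.3437, 0.0908]
tool_rot: [3.092, -0.459, -0.09]
contact_force: [0.2, -0.5, 0.4]
opening: 0.0002
```

```bash
python3 d.py .4026 .3415 .08 -17;python3 - <<'E'
from h import *
s=ctrl.get_image("side");save(s,"side7.png",(190,110,80,70),8)
E
```

```text
t 14.05 pos [0.3994 0.3437 0.0908] yaw -16.93 tilt [-0.059 -0.005 -0.998] F [ 0.2 -0.5  0.4] open 0.00018030155712768357
delta tool [0.0043 0.0009 0.0106] turn z 0.001
```

View pics/side7.png

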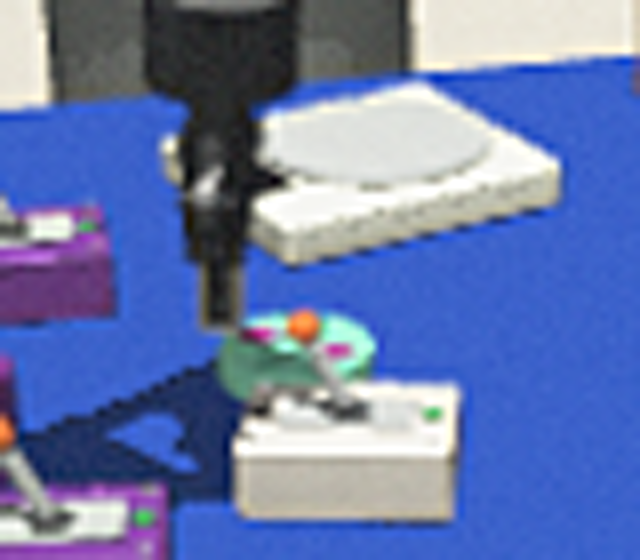

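The fingertip is left of the orange ball at (228,151) px, in line with the lever. I lower slightly and push towards the green dot.

Emit:
apply_moves([
  [0, 0, 0.008, 0, -1],
  [0.004, 0, 0.003, 0, -1],
  [0.007, 0, 0, 0, -1],
  [0.007, 0, 0, 0, -1],
  [0.006, 0, 0, 0, -1],
  [0.006, 0, 0, 0, -1],
  [0.005, 0, 0, 0, -1],
  [0, 0, 0, 0, -1],
])

```text
t: 15.1
tool_pos: [0.4353, 0.3336, 0.0787]
tool_rot: [3.095, -0.46, -0.089]
contact_force: [-0.4, 1.2, 0.8]
opening: 0.0003
```

```bash
python3 d.py .449 .327 .08 -17;python3 - <<'E'
from h import *
s=ctrl.get_image("side");save(s,"side8.png",(190,110,80,70),8)
E
```

```text
t 15.1 pos [0.4353 0.3336 0.0787] yaw -16.95 tilt [-0.058 -0.003 -0.998] F [-0.4  1.2  0.8] open 0.0002925707666368495
delta tool [ 0.0149  0.0023 -0.002 ] turn z 0.001
```

View pics/side8.png

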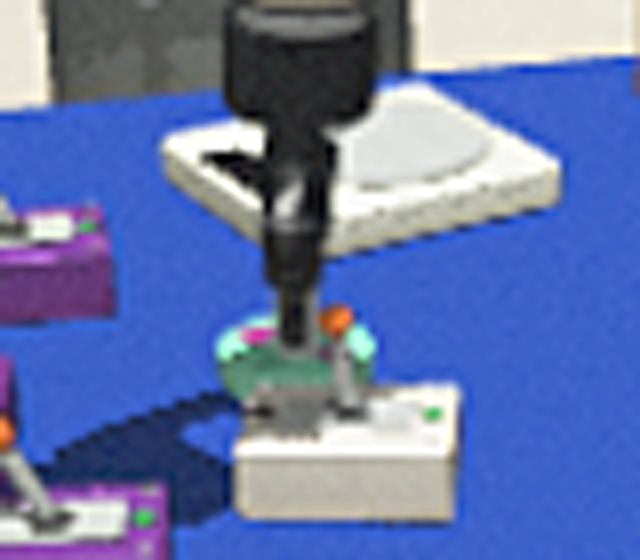

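The lever is nearly upright and the finger is bearing on the ball. I continue past centre.

Emit:
apply_moves([
  [0.005, 0, 0, 0, -1],
  [0.005, 0, 0, 0, -1],
  [0.003, 0, 0, 0, -1],
  [0.002, 0, 0, 0, -1],
  [0, 0, 0, 0, -1],
  [0, 0, 0, 0, -1],
  [0, 0, 0, 0, -1],
  [0, 0, 0, 0, -1],
])

```text
t: 16.15
tool_pos: [0.4503, 0.3286, 0.0773]
tool_rot: [3.094, -0.459, -0.089]
contact_force: [-0.3, 0.1, -0.7]
opening: -0.0002
```

```bash
python3 d.py .449 .327 .08 -17;python3 - <<'E'
from h import *
s=ctrl.get_image("side");save(s,"side9.png",(190,110,80,70),8)
E
```

```text
t 16.15 pos [0.4503 0.3286 0.0773] yaw -16.92 tilt [-0.058 -0.004 -0.998] F [-0.3  0.1 -0.7] open -0.000155595471979098
delta tool [-0.0009  0.0019 -0.0026] turn z 0.001
```

View pics/side9.png

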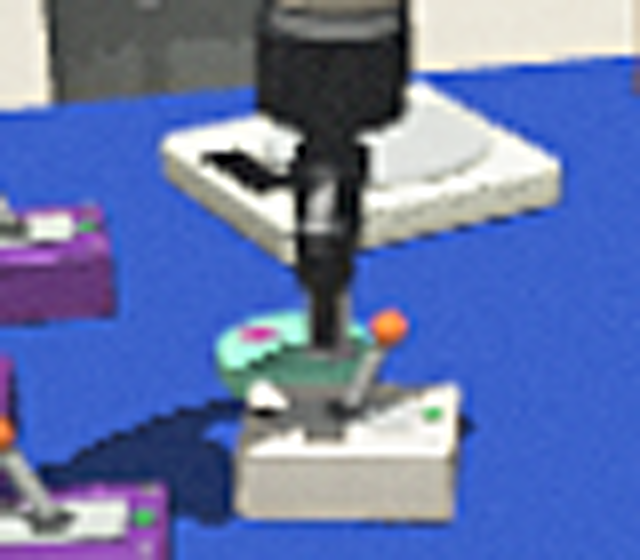

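The lever snapped over to the green-dot side. I back away and lift.

Emit:
apply_moves([
  [-0.01, 0, 0, 0, -1],
  [-0.02, 0, 0, 0, -1],
  [-0.02, 0, 0, 0, -1],
  [0, 0, -0.04, 0, -1],
  [0, 0, -0.05, 0, -1],
  [-0.02, 0, -0.05, 0, -1],
  [0, 0, 0, 0, -1],
  [0, 0, 0, 0, -1],
])

```text
t: 17.2
tool_pos: [0.38, 0.3518, 0.2232]
tool_rot: [3.093, -0.451, -0.096]
contact_force: [-0.8, 0.1, -0.6]
opening: -0.0003
```

```bash
python3 d.py .449 .327 .08 -17;python3 - <<'E'
from h import *
s=ctrl.get_image("side");save(s,"sideA.png")
p=ctrl.get_image("top");save(p,"topA.png")
E
```

```text
t 17.2 pos [0.38   0.3518 0.2232] yaw -16.65 tilt [-0.063 -0.005 -0.998] F [-0.8  0.1 -0.6] open -0.0003019042515917631
delta tool [0.0815 0.0008 0.1387] turn z 0.006
```

View pics/sideA.png

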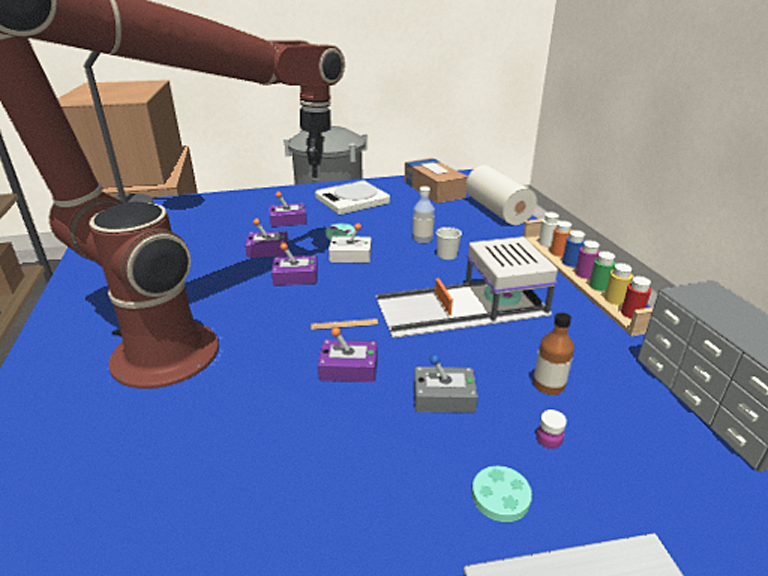

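View pics/topA.png

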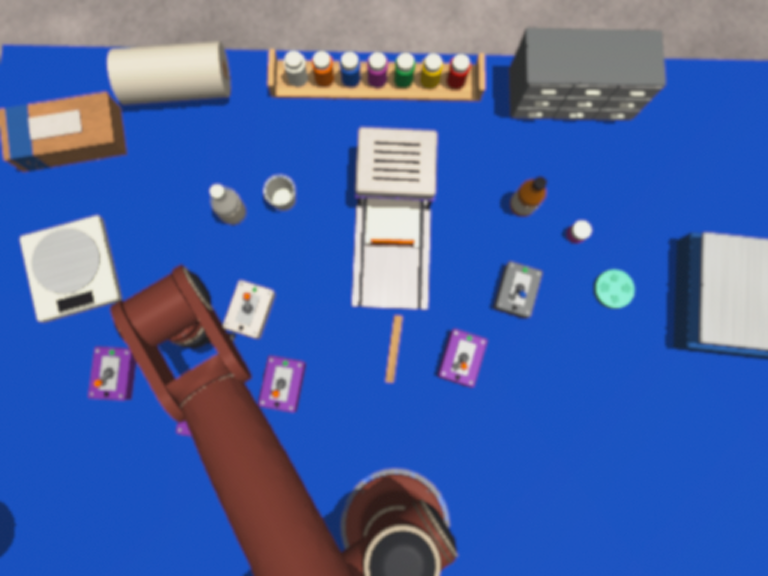

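The final views show the orange ball on the green-dot side at (164,197) px top, the tray plate home, the blue switch still off and the other items unmoved. The arm is clear, so I hand in.

```bash
python3 -c "
from station import ctrl
print(ctrl.finish_job())"
```

```text
the job is handed in; nothing more can be done
None
```

The job is done and handed in at about 17 s; the interface reports no verdict.

- **Tray:** I pushed it by its orange plate with the closed fingertips until it stopped. It took about 15 N without moving further, while sliding had taken only about 2–3.5 N. The plate face measures x≈0.608–0.612 m, against about 0.610 m for home, so the cameras agree only to a few millimetres and the stall is the firmer evidence. The finger tilted about 4° during that last firm push, and the tray did not move with it. The mould went in with the tray and showed under the lamp in its place.
- **Switch:** After the tray was home, I pushed the white box's orange lever over to the green-dot side. It snapped across and stayed there after I backed the arm away.
- **Everything else:** In the final pictures the blue switch is off, and the purple look-alikes and bystanders in view have not moved. One purple box was mostly hidden behind the arm in the last top view, but the side view shows it in place. My last check had the arm touching nothing.

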